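# Take ring cores from the cradle onto the spindle and hang them in the stand

## Robot

A 6-joint arm with a two-finger parallel gripper is mounted at the origin on the work surface. World frame = base frame: x ahead of the robot, y to its left, z up, the work surface at z = 0. Lengths are in m, angles in rad, forces in N, time in s.
With the tool pointing down it reaches from about 0.375 to 0.825 m from the base axis. Payload 5.5 kg.
Tool frame: the origin (TCP) lies on the centre line of the jaws, within the pads' length; the fingertips stand 14 mm ahead of it and the grasp point (between the pads) lies 5 mm behind it; z points along the fingers, y is the direction in which the jaws open and shut (so a half turn about z gives the same grasp; the last joint's range is limited). The gripper opens to 85 mm and grips with 20 to 120 N. Pads are 22 mm wide; open, the fingers measure 114 mm over their backs; the gripper's body (76 mm by 85 mm) begins 54 mm behind the grasp point. The pads swing forward as they close: fully open they stand 13 mm farther back than shut.
Start: joints at [-1.204, 0.314, -0.047, 1.21, 0, 1.571], TCP at [0.215, -0.56, 0.245] pointing down, gripper open.
Joint ranges: [-2.67, 2.67], [-0.69, 1.73], [-1.03, 1.25], [-2.08, 2.16], [-1.42, 1.45], [-3.14, 3.14]. Speed limits (rad/s): [2.39, 2.39, 3.01, 3.14, 3.14, 3.14].

## Interface

Orientations are given as a unit quaternion [x, y, z, w].
In Python, from cell import read_state, imaging, job gives the robot as it stands.
- The arm moves only by the tool drive_tool, never from a script. Its argument "moves" is a list of rows, each a list of 7 numbers: the shift along the tool's x, y, z as a fraction of full scale, then the turn, a rotation vector about the tool's x, y, z as a fraction of full scale, then the closure, from 0 (fully open) to 1 (shut). In form: [[tx, ty, tz, ax, ay, az, fingers], ...]. A call has 1 to 20 rows; each row shifts and turns the commanded pose from where the row before left it, along the tool's axes as they then stand; what a row does not reach is not made up. Full scale, the value 1, is 0.06 m for a shift and 8 degrees for a turn. A row lasts 1/8 s, in which the tool goes at most 62.5 mm and 10.7 degrees, less where a joint would pass 70% of its speed; a pose out of reach is approached as far as the arm can. A call with a number of a shift or a turn outside -1 to 1 is refused whole. A call with a gripper value outside its range is refused whole. The fingers move at their own pace and stop on an object; "newtons" is the grip in N (left out, the last holds). Time passes only in rows, so rows that do not move let the fingers close. It gives the time, the measured TCP pose, the force and the opening at its end, in the units of the state.
- read_state(): the state, without advancing time (a new reading comes with each control period).
- imaging.get_image(name): name is "scene" or "top"; returns (picture, depth): 420x560x3 uint8, red, green, blue; 420x560 float32, m along the optical axis (not along the pixel's ray), 0 where there is no reading.
- imaging.camera_info(name): a dict with "K" (3x3 intrinsics, pixels), "position" and "rotation" of the camera in the world. Camera axes: x right, y down, z forward; pixel columns grow to the right and rows downward; lengths in m; the calibration is good to about 2 mm. A picture is of the moment at which its call begins. camera_info takes no time and is no camera call.
- job.sign_off(): hands the job in, once; it reports no verdict.
The state is a dict: "time_s": time; "qpos": joint angles; "joint_velocities": joint speeds; "tau": joint torques, N m; "position": TCP position; "tool_rot": TCP orientation; "ft_force": force on the tool from outside, world axes, zero at the start; "torque": the same for the moment, N m; "width": opening from 0.0 (shut) to 1.0 (fully open).
Only numpy, scipy, OpenCV 4.12 (cv2) and the standard library are available. Lean on these libraries where they do the work, as an engineer would, in place of code of your own. Each camera call takes 0.05 s, during which the arm holds its last target. There are 200 camera calls.

## Task

Take the spindle out of its stand by the black handle, thread its pointed rod through all three ferrite ring cores in the grey cradle, and gently press the whole stack home between the spindle's collar and the cradle's sprung stop, with about 5 to 12 N held for half a second. Then lift the three cores out together on the rod and hang the loaded spindle back in the notches of its stand. The cores are brittle: never push on one with more than 18 N, and leave the plug shell, screwdriver and circuit board alone.

Things in the scene. Friction and masses are not known exactly. Their poses are not given: they have to be found in the camera images.
- handle (a point): Centre of the loose spindle's (130 g) black handle block, 20 x 44 x 24 mm (x, y, z; grip it across the 20 mm), on the rod's axis. A steel rod of 10 mm diameter runs from it along +y: bare neck from 22 to 62 mm, then collar, shank and pointed tip. z is up. At the start it lies in the stand's notches, tip towards world +y within 0.25 rad, up to 6 mm along y off the middle place.
- collar (a point): On the rod's axis at the far face of the spindle's collar (24 mm diameter, 5 mm thick), 67 mm along +y from the handle's centre. The cores go beyond it, on the shank from 67 to 170 mm.
- tip (a point): The pointed end of the spindle's rod, 185 mm along +y from the handle's centre; the last 15 mm are a cone from 10 mm down to 4 mm diameter.
- stand: Fixed stand: grey base plate 70 x 150 x 10 mm, two aluminium uprights 50 mm wide and 10 mm thick at y = -54 and +54 mm. Each has an open-topped notch: 12 mm wide, floor at 90 mm, straight to 105 mm, flared outward up to 117 mm. Origin: middle of the base's underside, z up. Stand and cradle both lie near the table's middle, one nearer the robot, and swap from start to start.
- notch_mid (a point): On the axis of a rod lying in the stand's notches, midway between them, 95 mm above the table; axes as the stand's. Placed with the handle's centre at y = -96 mm from here, the rod's neck lies in the notch at -54 and the end of the shank in the one at +54; 15 mm either way along y still fits.
- cradle: Fixed light grey trough along its y: block 64 mm wide, y = -60 to +110 mm, floor 55 mm above the table, side walls 12 mm high, 46 mm apart inside. Three ring cores stand on edge in a row on its floor, axes along y, 75 mm above the table; they can roll about 4 mm sideways and slide along y. Origin: on the table below the trough's centre line.
- entry (a point): Middle of the cradle's open end, at the height of the cores' axes (75 mm above the table); axes as the cradle's. Thread from here along +y.
- stop_zone (a point): Fixed point on the trough's axis near the sprung stop: a 5 mm upright plate across the trough, 104 mm high over the table, 20 mm wide notch open at the top (floor 10 mm below the axis) for the rod. Its near face rests anywhere up to 12 mm before or behind this point along y (not measured: feel it). It yields to +y on a 2.5 N/mm spring, no preload, hard stop after 10 mm.
- core_a_center (a point): Centre of the ring core nearest the open end, on its axis (y). Each core is loose, 70 to 105 g: dark ferrite ring, outer diameter 40 mm, bore 14 mm, 20 mm thick, standing on edge.
- core_b_center (a point): Centre of the middle ring core (same size); each core stands up to 2.5 mm sideways off the trough's centre line.
- core_c_center (a point): Centre of the ring core farthest from the open end (same size). Gaps between cores are 3 to 11 mm; pushed together the three measure 60 mm.
- plug_shell: Bystander: loose grey connector shell, 75 x 55 x 15 mm; origin below its middle.
- driver: Bystander: loose black-handled screwdriver lying on the table.
- circuit_kit: Bystander: loose pale board 110 x 140 x 6 mm with coloured blocks clipped on, 18 mm high in all; origin below its middle.
Mind the look-alikes: they are no part of the job. Of the things that look like the stand, the smallest one is meant.

How it is judged:
By the outcome, as a careful person would: the job done as asked, in the order asked, and still so for the second after the job is handed in, with the robot touching nothing.
It also fails if it takes over 62 s, if anything falls off the work surface, if the arm or the gripper's body presses on something with over 40 N, if the wrist force passes 120 N, or if a joint passes its speed limit or range.

## Working session

There is one attempt and no reset: what is moved stays moved. The work goes in short steps, Python scripts to look and compute and a tool call to move; the robot and the scene stay as the last step left them, time stands still between calls to the robot, and variables do not carry over. Pictures are saved under pics/ and viewed, about 8 in all and at most 12, crops included, and the job is handed in when it is done.

Besides the shell and the picture viewer there is one more tool, called as name([rows], argument=value, ...), one row to a line, values as JSON. drive_tool: Moves the arm, as the interface text tells. Shift numbers are shares of 0.06 m and turn numbers shares of 8 degrees, none past 1 either way. Its arguments: {"type":"object","properties":{"moves":{"type":"array"},"newtons":{"type":"number"}},"required":["moves"]}

```bash
mkdir -p pics; ls
cat > h.py <<'E'
import numpy as np, cv2, json
from cell import read_state, imaging, job
def cam(n):
    c=imaging.camera_info(n); return np.array(c["K"]),np.array(c["position"]),np.array(c["rotation"])
def cloud(n,d):
    K,p,R=cam(n); v,u=np.mgrid[:d.shape[0],:d.shape[1]]
    P=np.stack([(u-K[0,2])/K[0,0]*d,(v-K[1,2])/K[1,1]*d,d],-1)
    return P@R.T+p
def ray(n,u,v,z):
    K,p,R=cam(n); r=R@np.array([(u-K[0,2])/K[0,0],(v-K[1,2])/K[1,1],1]); return p+r*(z-p[2])/r[2]
def proj(n,P):
    K,p,R=cam(n); q=K@(R.T@(np.array(P)-p)); return q[:2]/q[2]
E
python3 - <<'E'
from h import *
for n in("scene","top"):
    i,d=imaging.get_image(n); np.savez(f"{n}0.npz",i=i,d=d)
    cv2.imwrite(f"pics/{n}0.png",cv2.resize(i[:,:,::-1],(800,600)))
    print(n,*cam(n))
print(read_state())
E
```

```text
pics
scene [[424.81555638   0.         275.80505105]
 [  0.         424.81555638 209.50779144]
 [  0.           0.           1.        ]] [1.1810887  0.47560392 1.06078909] [ 0.38290278  0.86376814 -0.2959449  -0.14038048]
top [[425.58115249   0.         280.36135325]
 [  0.         425.58115249 213.48160032]
 [  0.           0.           1.        ]] [0.50411005 0.00673782 1.06698986] [ 0.7085928  -0.7028174   0.04589394 -0.04286828]
{'time_s': 0.1, 'qpos': array([-1.20398730e+00,  3.14148655e-01, -4.79791900e-02,  1.21017336e+00,
       -1.62200872e-05,  1.57076558e+00]), 'joint_velocities': array([-0.00186593, -0.00163851,  0.00083831, -0.00165267, -0.00021447,
       -0.00085549]), 'tau': array([-5.51691642e-05, -5.40767276e+01,  3.40540302e+01,  1.12675680e-02,
        1.77381944e-04, -2.49084900e-05]), 'position': array([ 0.21500361, -0.55963295,  0.24452469]), 'tool_rot': array([ 9.83225400e-01,  1.82393108e-01, -1.45190831e-04, -7.38341575e-04]), 'ft_force': array([-0.23217864, -0.10838461,  0.24103486]), 'torque': array([0.00507335, 0.02830043, 0.06839919]), 'width': 0.9954121437647074}
```

View pics/top0.png

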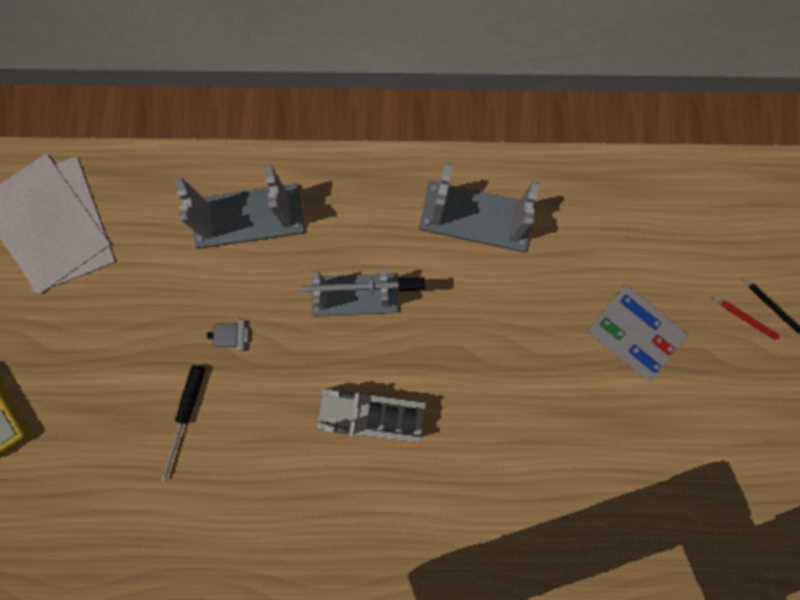

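View pics/scene0.png

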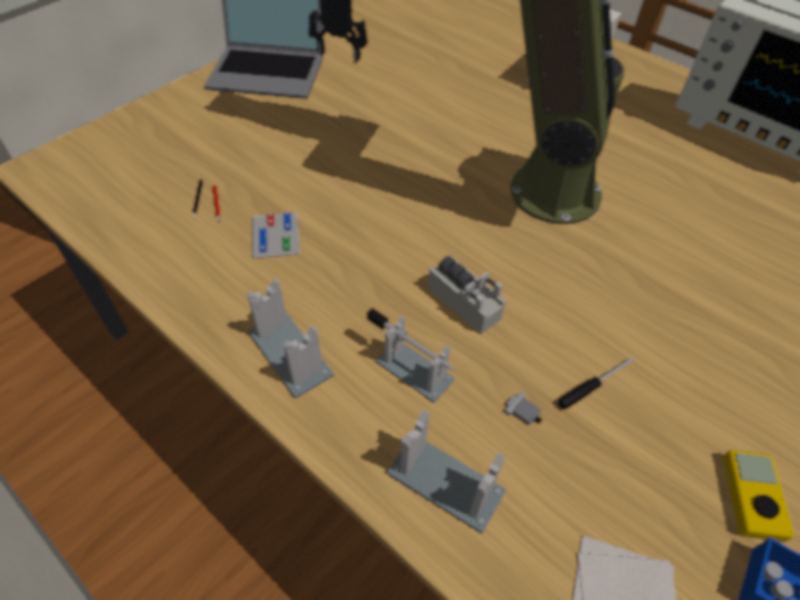

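The top view shows the smallest stand at about (355,290), with the spindle's black handle at (412,284) and its tip at (302,288). The cradle is nearer the robot at (372,415), with the cores at (370–412,415). In the scene view the cores are at (455,270) and the handle at (378,318).

Run:
```python
s=open('h.py').read().replace('np.array(c["rotation"])','(Rotation.from_quat(c["rotation"]).as_matrix() if np.size(c["rotation"])==4 else np.array(c["rotation"]))').replace('import numpy','from scipy.spatial.transform import Rotation\nimport numpy',1)
open('h.py','w').write(s)
from h import *
T=np.load('top0.npz');S=np.load('scene0.npz')
a=T['i'][180:315,200:325];b=S['i'][170:285,240:365]
m=np.hstack([cv2.resize(a,(400,432),interpolation=2),cv2.resize(b,(400,432),interpolation=2)])
m=np.clip(m.astype(float)*1.5,0,255).astype(np.uint8)
cv2.imwrite('pics/crop.png',m[:,:,::-1])
for n,D in(('top',T),('scene',S)):
    P=cloud(n,D['d']);I=D['i'].astype(int);x,y,z=P[...,0],P[...,1],P[...,2]
    print(n,'table',np.median(z[(abs(x-.5)<.3)&(abs(y)<.3)]))
    dark=(I.max(-1)<45)
    for nm,zr,xr,yr in(('stand',(.086,.12),(.45,.66),(-.2,.2)),('hand',(.075,.13),(.45,.66),(-.2,.2)),('base',(.005,.015),(.5,.66),(-.2,.2)),('floor/top',(.045,.075),(.3,.5),(-.2,.2)),('cores',(.075,.1),(.3,.5),(-.2,.2)),('stop',(.099,.11),(.3,.5),(-.2,.2))):
        k=(z>zr[0])&(z<zr[1])&(x>xr[0])&(x<xr[1])&(y>yr[0])&(y<yr[1])
        if nm in('hand','cores'):k&=dark
        q=P[k]
        if len(q): print(nm,len(q),q.mean(0).round(4),q.min(0).round(4),q.max(0).round(4),cv2.minAreaRect((q[:,:2]*1000).astype(np.float32)))
```

```text
top table 0.00026124974986851957
stand 701 [0.5858 0.0629 0.0988] [ 0.4505 -0.0353  0.0861] [0.66   0.1702 0.1168] ((555.2357177734375, 67.5045166015625), (205.4624786376953, 209.43470764160156), 89.96688079833984)
hand 264 [0.5292 0.0102 0.0932] [ 0.4507 -0.0353  0.0751] [0.6596 0.1331 0.1112] ((554.8928833007812, 48.32833480834961), (208.6310272216797, 168.4076690673828), 0.34168317914009094)
base 795 [0.6355 0.0769 0.0097] [ 0.5001 -0.1963  0.005 ] [0.6592 0.1963 0.0149] ((580.359130859375, 0.1511993408203125), (395.03387451171875, 156.3916015625), 87.48944854736328)
floor/top 1385 [0.4508 0.0552 0.059 ] [ 0.4088 -0.0371  0.0487] [0.4921 0.1365 0.075 ] ((450.3910217285156, 50.14793395996094), (169.93177795410156, 64.19058990478516), 82.50534057617188)
cores 259 [0.4529 0.0221 0.0881] [ 0.4258 -0.0225  0.0751] [0.4882 0.1063 0.0968] ((452.10003662109375, 40.62029266357422), (124.16950988769531, 57.83905029296875), 81.06748962402344)
stop 96 [0.4552 0.0925 0.1028] [0.4225 0.0697 0.0991] [0.4904 0.1205 0.1097] ((456.93780517578125, 94.56909942626953), (44.68098831176758, 64.764862060
[... 446 characters left out ...]
  0.0093] [ 0.5188 -0.1608  0.005 ] [0.6599 0.1594 0.0146] ((589.6929931640625, 0.630889892578125), (321.3995361328125, 137.2144012451172), 88.35973358154297)
floor/top 746 [0.4624 0.067  0.0599] [ 0.4102 -0.0373  0.0452] [0.4959 0.1379 0.0747] ((452.271484375, 50.39274597167969), (170.95277404785156, 69.96146392822266), 83.6087875366211)
cores 44 [0.4662 0.0197 0.0807] [ 0.4593 -0.0151  0.075 ] [0.4734 0.0502 0.0902] ((464.1582946777344, 17.82987403869629), (65.92447662353516, 11.764631271362305), 83.01888275146484)
stop 51 [0.4568 0.0869 0.1021] [0.4198 0.0666 0.0991] [0.4918 0.1188 0.108 ] ((456.67535400390625, 93.00965881347656), (45.76631546020508, 68.48915100097656), 82.14253997802734)
```

View pics/crop.png

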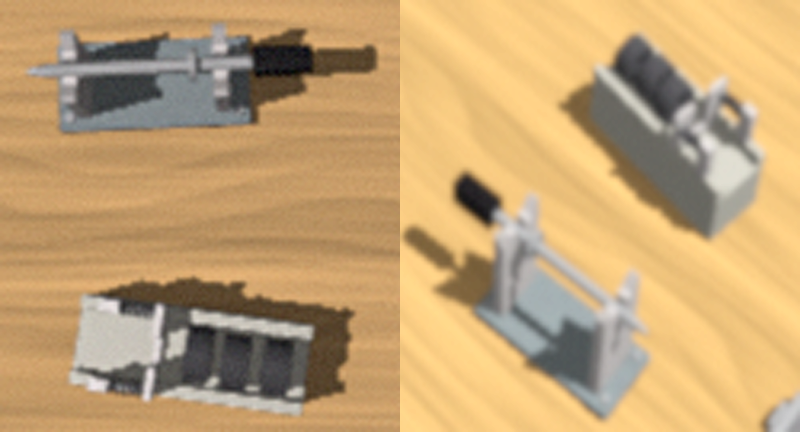

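The crops show the rod running from about (25,70) to (310,58), with handle at +x side slightly; stand yaw is about +2.5°. The cradle is yawed about −7° with its open end at the right (305,365) and the stop plate at column 157.

```bash
cat >> h.py <<'E'
def frame(o,yaw,P):
    c,s=np.cos(yaw),np.sin(yaw); d=np.asarray(P)-np.r_[o,0]
    return np.stack([c*d[...,0]+s*d[...,1],-s*d[...,0]+c*d[...,1],d[...,2]],-1)
def world(o,yaw,x,y):
    c,s=np.cos(yaw),np.sin(yaw); return np.array([o[0]+c*x-s*y,o[1]+s*x+c*y])
def to_go(x,y,z,yaw):
    """shift in tool units(0.06m) & turn about z (8deg) to reach TCP xyz with tool x along world angle 90deg+yaw"""
    st=read_state();R=Rotation.from_quat(st["tool_rot"]);d=np.array([x,y,z])-st["position"]
    c,s=np.cos(yaw),np.sin(yaw)
    G=Rotation.from_matrix(np.array([[-s,c,0],[c,s,0],[0,0,-1]]))
    return d,(R.inv().apply(d)/.06).round(3),((R.inv()*G).as_rotvec()/np.radians(8)).round(3)
E
python3 - <<'E'
from h import *
T=np.load('top0.npz');S=np.load('scene0.npz')
for n,D in(('top',T),('scene',S)):
    P=cloud(n,D['d']);I=D['i'].astype(int);x,y,z=P[...,0],P[...,1],P[...,2]
    # rod+handle: coarse line then refine
    k=(z>.088)&(z<.112)&(abs(x-.582)<.035)&(y>-.12)&(y<.18)
    dark=I.max(-1)<60
    h=(z>.08)&(z<.115)&(x>.53)&(x<.66)&(y<-.0)&(y>-.15)&dark
    q=P[h]; print(n,'handle',len(q),q.mean(0).round(4),cv2.minAreaRect((q[:,:2]*1000).astype(np.float32)),np.percentile(q[:,2],95))
    kr=k&~dark&(z<.103)
    q=P[kr]; l=np.polyfit(q[:,1],q[:,0],1)
    for _ in range(6):
        r=q[:,0]-np.polyval(l,q[:,1]); g=abs(r)<.0075; l=np.polyfit(q[g,1],q[g,0],1)
    print('rod x=a*y+b',l,'yaw deg',-np.degrees(np.arctan(l[0])),g.sum(),'ymax',q[g,1].max(),np.median(q[g,2]))
    # cradle
    k=(z>.05)&(z<.072)&(x>.4)&(x<.51)&(y>-.05)&(y<.15); k&=~dark
    for lo in (.05,.062):
        kk=k&(z>lo); q=P[kk]; e=[]
        for yb in np.arange(-.025,.128,.004):
            s=q[abs(q[:,1]-yb)<.003]
            if len(s)>4: e.append((yb,s[:,0].min(),s[:,0].max()))
        e=np.array(e)
        for c in(1,2):
            w=np.polyfit(e[:,0],e[:,c],1);
            for _ in range(4):
                r=e[:,c]-np.polyval(w,e[:,0]);g=abs(r)<.002;w=np.polyfit(e[g,0],e[g,c],1)
            print(' cradle edge',lo,c,w.round(4),-np.degrees(np.arctan(w[0])),g.sum(),len(e))
    # corridor
    yaw=np.radians(-7.2);o0=np.array([.4508,.0501]);o=world(o0,yaw,0,-.025)
    Q=frame(o,yaw,P);c=abs(Q[...,0])<.008
    for yb in np.arange(-.064,.12,.004):
        s=Q[c&(abs(Q[...,1]-yb)<.002)][:,2]
        if len(s):print(int(yb*1000),int(np.median(s)*1e3),end=' | ')
    print()
    c=(abs(Q[...,0])<.03)&(Q[...,2]>.095)&(Q[...,1]>-.02)&(Q[...,1]<.12);print('tall',np.histogram(Q[c][:,1]*1e3,bins=np.arange(0,121,4)))
E
```

```text
top handle 76 [ 0.655  -0.0169  0.1037] ((655.7970581054688, -17.744773864746094), (7.882759094238281, 34.911834716796875), 2.5605320930480957) 0.10943421164689954Traceback (most recent call last):
  File "<stdin>", line 11, in <module>
    raise TypeError("expected non-empty vector for x")
TypeError: expected non-empty vector for x
```

```bash
cat > m.py <<'E'
from h import *
T=np.load('top0.npz');S=np.load('scene0.npz')
for n,D in(('top',T),('scene',S)):
    P=cloud(n,D['d']);I=D['i'].astype(int);x,y,z=P[...,0],P[...,1],P[...,2]
    k=(z>.088)&(z<.112)&(abs(x-.655)<.03)&(y>-.12)&(y<.18)
    dark=I.max(-1)<60
    h=(z>.08)&(z<.115)&(x>.61)&(x<.70)&(y<.0)&(y>-.15)&dark
    q=P[h]; print(n,'handle',len(q),q.mean(0).round(4),cv2.minAreaRect((q[:,:2]*1000).astype(np.float32)),np.percentile(q[:,2],95))
    kr=k&~dark&(z<.103)
    q=P[kr]; l=np.polyfit(q[:,1],q[:,0],1)
    for _ in range(6):
        r=q[:,0]-np.polyval(l,q[:,1]); g=abs(r)<.0075; l=np.polyfit(q[g,1],q[g,0],1)
    print('rod x=a*y+b',l,'yaw deg',-np.degrees(np.arctan(l[0])),g.sum(),'y',q[g,1].min(),q[g,1].max(),np.median(q[g,2]))
    k=(z>.05)&(z<.072)&(x>.4)&(x<.51)&(y>-.05)&(y<.15); k&=~dark
    for lo in (.05,.062):
        kk=k&(z>lo); q=P[kk]; e=[]
        for yb in np.arange(-.025,.128,.004):
            s=q[abs(q[:,1]-yb)<.003]
            if len(s)>4: e.append((yb,s[:,0].min(),s[:,0].max()))
        e=np.array(e)
        for c in(1,2):
            w=np.polyfit(e[:,0],e[:,c],1);
            for _ in range(4):
                r=e[:,c]-np.polyval(w,e[:,0]);g=abs(r)<.002;w=np.polyfit(e[g,0],e[g,c],1)
            print(' cradle edge',lo,c,w.round(4),-np.degrees(np.arctan(w[0])),g.sum(),len(e))
    yaw=np.radians(-7.2);o0=np.array([.4508,.0501]);o=world(o0,yaw,0,-.025)
    Q=frame(o,yaw,P);c=abs(Q[...,0])<.008
    for yb in np.arange(-.064,.12,.004):
        s=Q[c&(abs(Q[...,1]-yb)<.002)][:,2]
        if len(s):print(int(yb*1000),int(np.median(s)*1e3),end=' | ')
    print()
    c=(abs(Q[...,0])<.03)&(Q[...,2]>.095)&(Q[...,1]>-.02)&(Q[...,1]<.12);print('tall',np.histogram(Q[c][:,1]*1e3,bins=np.arange(0,121,4))[0])
E
python3 m.py
```

```text
top handle 153 [ 0.6604 -0.0169  0.1053] ((661.317138671875, -17.774335861206055), (19.496294021606445, 34.86661148071289), 0.6175006031990051) 0.10942986383553135
rod x=a*y+b [-0.05003094  0.6604503 ] yaw deg 2.864173325369418 291 y 0.008740259296408634 0.17017978100018 0.09867599125232107
 cradle edge 0.05 1 [0.1368 0.4123] -7.791511307284364 29 39
 cradle edge 0.05 2 [0.1322 0.4756] -7.5323660495015075 28 39
 cradle edge 0.062 1 [0.1368 0.4123] -7.791511307284364 29 30
 cradle edge 0.062 2 [0.136  0.4752] -7.744650159883953 25 30
-64 0 | -60 53 | -55 54 | -51 54 | -47 56 | -43 93 | -39 93 | -35 94 | -31 93 | -27 92 | -23 54 | -19 54 | -15 93 | -11 93 | -7 93 | -3 92 | 0 92 | 4 54 | 8 55 | 12 94 | 16 93 | 20 93 | 24 93 | 28 94 | 32 56 | 36 54 | 40 55 | 44 56 | 48 63 | 52 64 | 56 55 | 60 55 | 64 54 | 68 54 | 72 55 | 76 54 | 80 55 | 84 54 | 88 54 | 92 54 | 96 55 | 100 55 | 104 54 | 108 55 | 116 0 | 
tall [ 2  0  3  7  2  4  6  1  0  0  0  9 34  4  1  2  2  3  2  7 14 13 10  2
  0  0  0  0  0  0]
scene handle 68 [ 0.6674 -0.0149  0.104 ] ((665.4424438476562, -15.423922538757324), (16.669858932495117, 30.074392318725586), 3.5236027240753174) 0.10857413478304397
rod x=a*y+b [-0.08418133  0.667342  ] yaw deg 4.811889945920309 225 y -0.03465483948349163 0.16727086117850132 0.09771637076458761
 cradle edge 0.05 1 [0.1237 0.4172] -7.053273982742824 13 39
 cradle edge 0.05 2 [0.1354 0.4787] -7.708518352260371 38 39
 cradle edge 0.062 1 [0.1245 0.4176] -7.098136940827709 12 38
 cradle edge 0.062 2 [0.1318 0.4779] -7.508365080913418 33 38
-47 90 | -43 94 | -39 92 | -35 94 | -31 91 | -27 87 | -15 94 | -11 93 | -7 92 | -3 92 | 0 88 | 4 89 | 12 94 | 16 92 | 20 93 | 24 94 | 28 86 | 40 55 | 48 65 | 52 65 | 56 59 | 60 56 | 68 57 | 72 54 | 76 55 | 80 55 | 84 56 | 88 54 | 92 54 | 96 54 | 100 55 | 104 54 | 108 35 | 112 17 | 116 1 | 
tall [ 0  0  1  2  1  3  2  1  0  0  0  9 17 12  1  2  2  2  0  5  4  6  6  2
  0  0  0  0  0  0]
```

drive_tool([
  [0, 0, 0, 0, 0, -1, 0.4],
  [0, 0, 0, 0, 0, -1, 0.4],
  [0, 0, 0, 0, 0, -1, 0.4],
  [0, 0, 0, 0, 0, -1, 0.4],
  [0, 0, 0, 0, 0, -1, 0.4],
  [0, 0, 0, 0, 0, -1, 0.4],
  [0, 0, 0, 0, 0, -1, 0.4],
  [0, 0, 0, 0, 0, -1, 0.4],
  [0, 0, 0, 0, 0, -0.97, 0.4],
  [0, 0, 0, 0, 0, 0, 0.4],
], newtons=25)

```text
time_s: 1.35
position: [0.2151, -0.5598, 0.2449]
tool_rot: [0.69, 0.724, 0.0, -0.0]
ft_force: [1.1, -0.4, -0.2]
width: 0.6
```

```bash
python3 -c "
from h import *
print(to_go(.662,-.018,.2,np.radians(2.8)),read_state()['qpos'])"
```

```text
(array([ 0.446932  ,  0.54183955, -0.04485695]), array([8.67 , 7.865, 0.753]), array([-0.002, -0.006, -0.013])) [-1.20401968e+00  3.13884363e-01 -4.75829211e-02  1.21018707e+00
  9.22897123e-07  3.19776376e-01]
```

drive_tool([
  [0.4, 0.36, 0, 0, 0, 0, 0.4],
  [0.72, 0.655, 0, 0, 0, 0, 0.4],
  [0.72, 0.655, 0, 0, 0, 0, 0.4],
  [0.72, 0.655, 0, 0, 0, 0, 0.4],
  [0.72, 0.655, 0, 0, 0, 0, 0.4],
  [0.72, 0.655, 0, 0, 0, 0, 0.4],
  [0.72, 0.655, 0, 0, 0, 0, 0.4],
  [0.72, 0.655, 0, 0, 0, 0, 0.4],
  [0.72, 0.655, 0, 0, 0, 0, 0.4],
  [0.72, 0.655, 0, 0, 0, 0, 0.4],
  [0.72, 0.655, 0, 0, 0, 0, 0.4],
  [0.72, 0.655, 0.3, 0, 0, 0, 0.4],
  [0.35, 0.3, 0.45, 0, 0, 0, 0.4],
  [0, 0, 0, 0, 0, 0, 0.4],
  [0, 0, 0, 0, 0, 0, 0.4],
])

```text
time_s: 3.22
position: [0.6609, -0.0181, 0.2005]
tool_rot: [0.69, 0.724, -0.0, -0.0]
ft_force: [0.5, 0.0, -0.0]
width: 0.602
```

```bash
python3 -c "
from h import *
print(to_go(.662,-.018,.094,np.radians(2.8)))
i,d=imaging.get_image('top');j,_=imaging.get_image('scene')
m=np.hstack([cv2.resize(i[130:280,190:350],(400,375)),cv2.resize(j[120:270,210:370],(400,375))])
cv2.imwrite('pics/hover.png',np.clip(m*1.4,0,255).astype(np.uint8)[:,:,::-1])"
```

```text
(array([ 1.05504212e-03,  9.32200420e-05, -1.06460670e-01]), array([1.000e-03, 1.900e-02, 1.774e+00]), array([-0.005,  0.003, -0.014]))
```

View pics/hover.png

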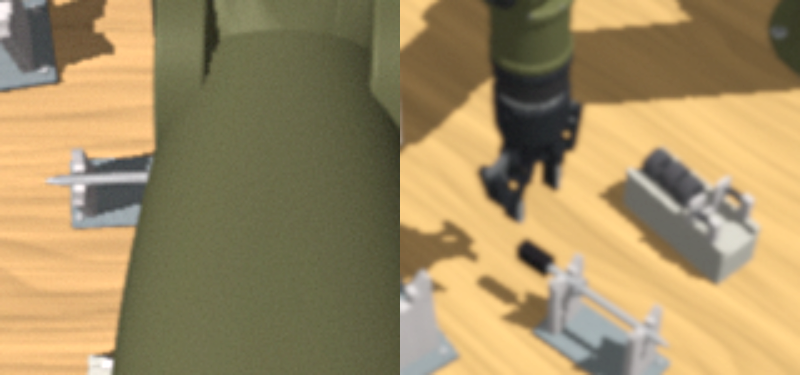

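The picture shows the open gripper (510,180) above the handle (535,257), with nothing in the way. I'll go down and close gently.

drive_tool([
  [0, 0.015, 0.5, 0, 0, 0, 0.4],
  [0, 0, 0.6, 0, 0, 0, 0.4],
  [0, 0, 0.4, 0, 0, 0, 0.4],
  [0, 0, 0.27, 0, 0, 0, 0.4],
  [0, 0, 0, 0, 0, 0, 0.4],
  [0, 0, 0, 0, 0, 0, 0.9],
  [0, 0, 0, 0, 0, 0, 0.9],
  [0, 0, 0, 0, 0, 0, 0.9],
  [0, 0, 0, 0, 0, 0, 0.9],
], newtons=20)

```text
time_s: 4.45
position: [0.6633, -0.0176, 0.0953]
tool_rot: [0.69, 0.724, 0.001, 0.001]
ft_force: [0.1, -0.3, 5.4]
width: 0.23
```

```bash
python3 -c "
from h import *
s=read_state();print(s['position'],s['ft_force'],s['torque'],s['width']); print(to_go(.662,-.018,.094,np.radians(2.8)))"
```

```text
[ 0.66326573 -0.01764738  0.09531451] [ 0.06413581 -0.32413464  5.41225603] [ 0.06752481 -0.11483489 -0.09191337] 0.23020658997225724
(array([-0.00126573, -0.00035262, -0.00131451]), array([-0.005, -0.021,  0.022]), array([ 0.017,  0.001, -0.003]))
```

drive_tool([
  [0, 0, -0.02, 0, 0, 0, 0.9],
  [0, 0, 0, 0, 0, 0, 0.9],
  [0, 0, 0, 0, 0, 0, 1],
  [0, 0, 0, 0, 0, 0, 1],
  [0, 0, 0, 0, 0, 0, 1],
], newtons=110)

```text
time_s: 5.08
position: [0.6627, -0.0176, 0.0957]
tool_rot: [0.69, 0.724, 0.0, 0.0]
ft_force: [0.6, -0.6, 5.2]
width: 0.212
```

```bash
python3 -c "
from h import *
s=read_state();print(s['position'],s['ft_force'],s['torque'],s['width']); print(to_go(.662,-.018,.094,np.radians(2.8)))"
```

```text
[ 0.66271094 -0.01759765  0.09565406] [ 0.56556226 -0.55531624  5.19061831] [ 0.14035987 -0.3912072  -0.07239888] 0.21185858535589774
(array([-0.00071094, -0.00040235, -0.00165406]), array([-0.006, -0.012,  0.028]), array([ 0.007,  0.   , -0.003]))
```

drive_tool([
  [0, 0, -0.05, 0, 0, 0, 1],
  [0, 0, -0.1, 0, 0, 0, 1],
  [0, 0, -0.3, 0, 0, 0, 1],
  [0, 0, -0.5, 0, 0, 0, 1],
  [0, 0, -0.5, 0, 0, 0, 1],
  [0, 0, -0.2, 0, 0, 0, 1],
  [0, 0, 0, 0, 0, 0, 1],
  [0, 0, 0, 0, 0, 0, 1],
])

```text
time_s: 6.08
position: [0.6614, -0.0176, 0.193]
tool_rot: [0.69, 0.724, -0.001, -0.001]
ft_force: [-0.2, -0.2, -1.5]
width: 0.21
```

```bash
cat > g.py <<'E'
from h import *
s=read_state();print(s['position'],s['ft_force'],s['torque'],s['width'],s['time_s'])
tool=Rotation.from_quat(s['tool_rot']).as_matrix()[:,0]  # rod direction
for n in('top','scene'):
    i,d=imaging.get_image(n);np.savez(n+'_g.npz',i=i,d=d);P=cloud(n,d)
    Q=(P-s['position'])@Rotation.from_quat(s['tool_rot']).as_matrix()
    # rod region in tool frame: x along rod, y lateral, z down
    k=(Q[...,0]>.045)&(Q[...,0]<.2)&(abs(Q[...,1])<.02)&(abs(Q[...,2])<.025)
    q=Q[k]; print(n,len(q))
    for a in np.arange(.05,.2,.01):
        w=q[abs(q[:,0]-a)<.005]
        if len(w):print(int(a*1e3),len(w),(w[:,1:].mean(0)*1e3).round(1),end=' | ')
    if len(q):
        l=[np.polyfit(q[:,0],q[:,c],1) for c in(1,2)];print('\nslope deg y,z',np.degrees([l[0][0],l[1][0]]),'xmax',q[:,0].max())
i=np.load('scene_g.npz')['i']
cv2.imwrite('pics/g%d.png'%(s['time_s']*100),cv2.resize(i[100:300,180:400],(770,700))[:600,:,::-1])
E
python3 g.py;ls pics
```

```text
[ 0.66137003 -0.01758283  0.19301209] [-0.20679292 -0.20056048 -1.45551518] [-0.05585624  0.03817681  0.03942754] 0.2104418092504512 6.075
top 228
80 6 [-0.3 -3.4] | 90 22 [-0.8 -2.6] | 100 21 [-1.8 -2.8] | 110 22 [-2.2 -2.6] | 120 25 [-1.6 -2.9] | 130 25 [-1.1 -2.5] | 140 22 [-1.4 -3.2] | 150 21 [-2.1 -3.1] | 160 21 [-1.9 -2. ] | 170 25 [-1.6 -2.2] | 180 16 [-1.8 -2.1] | 190 2 [-1.8 -1.4] | 
slope deg y,z [-0.39490014  0.39961078] xmax 0.1864977409867035
scene 222
50 13 [ 2.5 -1.7] | 60 11 [ 2.3 -0.7] | 70 39 [ 2.8 -2.4] | 80 13 [ 2.7 -0.8] | 90 14 [ 1.3 -1. ] | 100 14 [ 2.4 -1.4] | 110 15 [ 2.4 -1.3] | 120 14 [ 1.7 -1.1] | 130 15 [ 1.6 -1.2] | 140 16 [ 2.6 -1.3] | 150 15 [ 2.  -1.4] | 160 14 [ 2.4 -2. ] | 170 15 [ 1.8 -1.1] | 180 13 [ 1.3 -1.2] | 190 1 [0.8 0.1] | 
slope deg y,z [-0.44795731  0.22859592] xmax 0.18586144599536059
crop.png
g607.png
hover.png
scene0.png
top0.png
```

```bash
cat >> h.py <<'E'
CY=np.radians(-7.65);CO=world(np.array([.4523,.0502]),CY,0,-.025)
def cr(): # TCP in cradle frame (mm), yaw deg, tilt
    s=read_state();R=Rotation.from_quat(s['tool_rot']).as_matrix();t=R[:,0]
    print('cradle TCP mm',(frame(CO,CY,s['position'])*1e3).round(1),'rod yaw err',round(np.degrees(np.arctan2(-t[0],t[1])-CY),2),'pitch up',round(np.degrees(t[2]),2))
    f=frame(CO*0,CY,s['ft_force']);print('force',f.round(2),'T',s['torque'].round(2),'t',s['time_s'],'w',s['width'].round(3))
def to_cr(x,y,z):
    print(to_go(*world(CO,CY,x,y),z,CY)[1:])
E
python3 -c "
from h import *
cr();to_cr(0,-.27,.12)
T=np.load('top0.npz');P=cloud('top',T['d']);Q=frame(CO,CY,P);dk=T['i'].max(-1)<70
for a,b in((-.046,-.022),(-.018,.004),(.009,.031)):
    k=(Q[...,2]>.088)&(Q[...,2]<.1)&(abs(Q[...,0])<.03)&(Q[...,1]>a)&(Q[...,1]<b)&dk;q=Q[k];print((q.mean(0)*1e3).round(1),q[:,1].min(),q[:,1].max())
"
```

```text
cradle TCP mm [216.2 -14.3 192.8] rod yaw err 10.42 pitch up 0.01Traceback (most recent call last):
  File "<string>", line 3, in <module>
    cr();to_cr(0,-.27,.12)
    ~~^^
  File "h.py", line 29, in cr
    f=frame(CO*0,CY,s['ft_force']);print('force',f.round(2),'T',s['torque'].round(2),'t',s['time_s'],'w',s['width'].round(3))
                                                                                                         ^^^^^^^^^^^^^^^^
AttributeError: 'float' object has no attribute 'round'
```

View pics/g607.png

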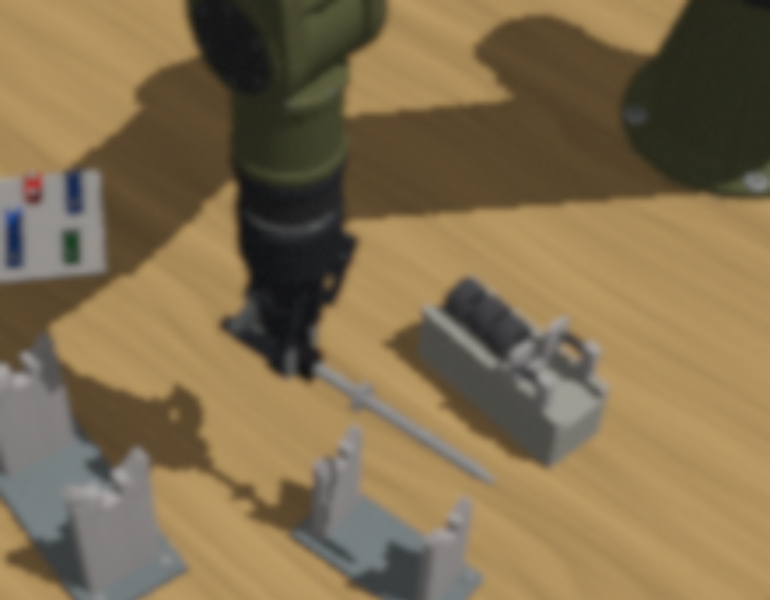

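The spindle is held level, with the collar at (365,393) and the tip at (490,478), clear above the stand.

```bash
sed -i "s/s\['width'\].round(3)/round(s['width'],3)/" h.py
python3 -c "
from h import *
cr();to_cr(0,-.27,.12)
T=np.load('top0.npz');P=cloud('top',T['d']);Q=frame(CO,CY,P);dk=T['i'].max(-1)<70
for a,b in((-.046,-.022),(-.018,.004),(.009,.031)):
    k=(Q[...,2]>.088)&(Q[...,2]<.1)&(abs(Q[...,0])<.03)&(Q[...,1]>a)&(Q[...,1]<b)&dk;q=Q[k];print((q.mean(0)*1e3).round(1),q[:,1].min(),q[:,1].max())
"
```

```text
cradle TCP mm [216.2 -14.3 192.8] rod yaw err 10.42 pitch up 0.01
force [ 0.19 -0.65 -1.4 ] T [-0.1   0.    0.03] t 6.175 w 0.207
(array([-3.539, -4.311,  1.223]), array([-0.018,  0.   ,  1.303]))
[ -0.9 -36.9  92.3] -0.0457897754058584 -0.027258649379917996
[-2.8 -8.  92.1] -0.017698066980153988 0.002118657772948284
[-0.1 19.  92.6] 0.009425252453636238 0.0288694578670092
```

drive_tool([
  [0, 0, 0, 0, 0, 0.65, 1],
  [0, 0, 0, 0, 0, 0.65, 1],
  [-0.36, -0.3, 0, 0, 0, 0, 1],
  [-0.71, -0.6, 0, 0, 0, 0, 1],
  [-0.71, -0.6, 0, 0, 0, 0, 1],
  [-0.71, -0.6, 0, 0, 0, 0, 1],
  [-0.71, -0.6, 0, 0, 0, 0, 1],
  [-0.71, -0.6, 0, 0, 0, 0, 1],
  [-0.36, -0.3, 0, 0, 0, 0, 1],
  [0, 0, 0.4, 0, 0, 0, 1],
  [0, 0, 0.5, 0, 0, 0, 1],
  [0, 0, 0.3, 0, 0, 0, 1],
  [0, 0, 0, 0, 0, 0, 1],
  [0, 0, 0, 0, 0, 0, 1],
])

```text
time_s: 7.92
position: [0.4143, -0.243, 0.1227]
tool_rot: [0.753, 0.659, 0.0, 0.0]
ft_force: [-0.5, -0.5, -1.2]
width: 0.21
```

```bash
python3 -c "
from h import *
cr();to_cr(0,-.264,.0757)"; python3 g.py; python3 -c "
import numpy as np,cv2
i=np.load('top_g.npz')['i'][220:350,215:395];cv2.imwrite('pics/t_pre.png',np.clip(cv2.resize(i,(720,520))*1.4,0,255).astype(np.uint8)[:,:,::-1])"
```

```text
cradle TCP mm [   1.4 -270.6  122.7] rod yaw err 0.03 pitch up -0.0
force [-0.42 -0.55 -1.24] T [-0.09  0.02  0.03] t 7.925 w 0.21
(array([ 0.11 , -0.023,  0.783]), array([0.001, 0.   , 0.004]))
[ 0.41432065 -0.24296242  0.12265756] [-0.49248694 -0.49225508 -1.23545992] [-0.08726737  0.01910392  0.03011214] 0.21017934107605693 7.925
top 323
50 23 [-0.6 -2.9] | 60 19 [-0.5 -3.1] | 70 45 [-0.4 -4.9] | 80 21 [-1.1 -2.2] | 90 22 [-0.4 -2.3] | 100 22 [-0.9 -2.1] | 110 21 [-0.9 -2.9] | 120 22 [-0.6 -2.8] | 130 19 [-1. -3.] | 140 25 [-0.8 -2.3] | 150 18 [-1.  -3.2] | 160 23 [-1.1 -2.4] | 170 22 [-1.3 -2.8] | 180 17 [-0.7 -1.6] | 190 4 [-1.1  0.4] | 
slope deg y,z [-0.23921646  0.70247764] xmax 0.18815402512509152
scene 136
50 8 [ 3.  -1.7] | 60 4 [ 2.5 -2. ] | 70 27 [ 3.6 -2.7] | 80 10 [ 2.2 -1.3] | 90 7 [ 3.2 -2. ] | 100 10 [ 2.3 -2. ] | 110 8 [ 3.4 -1.1] | 120 6 [ 3.1 -2.8] | 130 12 [ 2.7 -1.6] | 140 8 [ 2.6 -1.9] | 150 10 [ 2.6 -1.6] | 160 10 [ 2.9 -2.5] | 170 8 [ 2.4 -2.7] | 180 6 [ 2.9 -1.8] | 190 2 [ 1.1 -1.3] | 
slope deg y,z [-0.27898821  0.0986911 ] xmax 0.18647192867344617
```

View pics/t_pre.png

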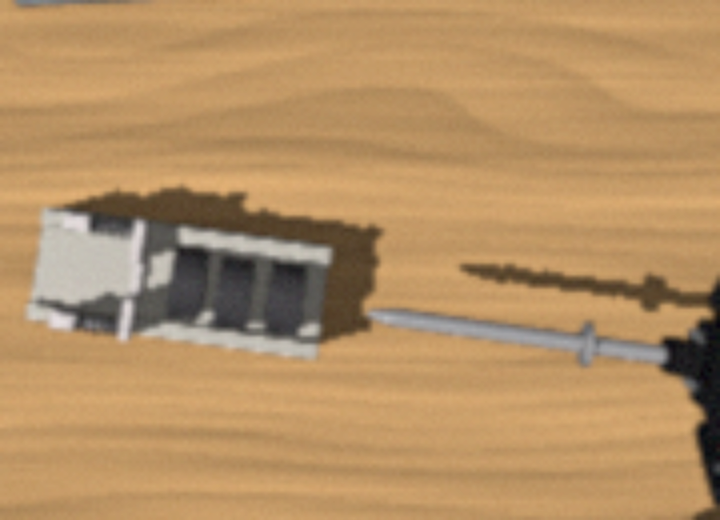

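The top view shows the tip at (370,316), pointing at the trough's open end (322,302) and in line with the cores.

drive_tool([
  [0.1, -0.025, 0.4, 0, 0, 0, 1],
  [0, 0, 0.35, 0, 0, 0, 1],
  [0, 0, 0, 0, 0, 0, 1],
  [0, 0, 0, 0, 0, 0, 1],
  [0, 0, 0, 0, 0, 0, 1],
])

```text
time_s: 8.65
position: [0.4143, -0.2372, 0.0784]
tool_rot: [0.753, 0.659, 0.0, 0.001]
ft_force: [-0.3, 0.3, -1.7]
width: 0.209
```

```bash
cat > lat.py <<'E'
from h import *
cr();to_cr(-.0002,-.264,.0757)
for n in('top','scene'):
    i,d=imaging.get_image(n);P=cloud(n,d);Q=frame(CO,CY,P)
    X,Y,Z=Q[...,0]*1e3,Q[...,1]*1e3,Q[...,2]*1e3;dk=i.max(-1)<70
    k=(Y<-72)&(Y>-180)&(abs(X)<9)&(abs(Z-75)<12)&~dk
    l=np.polyfit(Y[k],X[k],1);print(n,'rod X at -75,-37,20:',np.polyval(l,[-75,-37,20]).round(2),'Z',np.mean(Z[k]).round(1),'slopeZ deg',np.degrees(np.arctan(np.polyfit(Y[k],Z[k],1)[0])).round(2),'tipY',Y[(Y<-62)&(Y>-180)&(abs(X)<9)&(abs(Z-75)<8)].max().round(1))
    for a,b in((-46,-22),(-18,4),(9,31)):
        k=(Z>88)&(Z<100)&(abs(X)<30)&(Y>a)&(Y<b)&dk; print('  core',X[k].mean().round(1),Y[k].mean().round(1),Z[k].mean().round(1))
E
python3 lat.py
```

```text
cradle TCP mm [   0.6 -264.9   78.4] rod yaw err 0.02 pitch up -0.04
force [-0.35  0.22 -1.69] T [-0.04  0.   -0.03] t 8.65 w 0.209
(array([ 0.016, -0.014,  0.045]), array([0.013, 0.005, 0.003]))
top rod X at -75,-37,20: [-0.73 -1.   -1.4 ] Z 80.7 slopeZ deg -0.68 tipY -76.5
  core -1.7 -36.5 92.4
  core -1.9 -7.8 92.4
  core -0.5 18.9 92.4
scene rod X at -75,-37,20: [1.88 1.23 0.24] Z 79.9 slopeZ deg -0.81 tipY -77.7
  core 6.3 -32.3 91.8
  core 6.1 -6.6 91.7
  core 6.3 19.4 92.2
```

drive_tool([
  [0, -0.01, 0.045, 0, 0, 0, 1],
  [0.15, 0, 0, 0, 0, 0, 1],
  [0.2, 0, 0, 0, 0, 0, 1],
  [0.2, 0, 0, 0, 0, 0, 1],
  [0.2, 0, 0, 0, 0, 0, 1],
  [0.15, 0, 0, 0, 0, 0, 1],
  [0, 0, 0, 0, 0, 0, 1],
])

```text
time_s: 9.62
position: [0.4201, -0.1824, 0.0746]
tool_rot: [0.752, 0.659, -0.0, -0.0]
ft_force: [-0.0, -0.0, -1.1]
width: 0.21
```

```bash
python3 lat.py
```

```text
cradle TCP mm [  -0.9 -209.8   74.6] rod yaw err 0.1 pitch up -0.0
force [-0.02 -0.02 -1.12] T [-0.11 -0.02  0.01] t 9.625 w 0.21
(array([-0.903,  0.011, -0.018]), array([-0.001,  0.   ,  0.013]))
top rod X at -75,-37,20: [-2.3  -2.71 -3.32] Z 77.5 slopeZ deg -0.32 tipY -62.4
  core -0.9 -36.8 92.3
  core -1.8 -8.1 92.4
  core -0.9 19.0 92.6
scene rod X at -75,-37,20: [1.38 1.44 1.52] Z 76.3 slopeZ deg -0.29 tipY -63.6
  core 7.5 -32.4 91.6
  core 5.6 -6.3 91.2
  core 7.6 20.6 92.0
```

drive_tool([
  [0, 0.012, -0.02, 0, 0, 0, 1],
  [0.15, 0, 0, 0, 0, 0, 1],
  [0.2, 0, 0, 0, 0, 0, 1],
  [0.2, 0, 0, 0, 0, 0, 1],
  [0.15, 0, 0, 0, 0, 0, 1],
  [0, 0, 0, 0, 0, 0, 1],
])

```text
time_s: 10.48
position: [0.4264, -0.1408, 0.0758]
tool_rot: [0.752, 0.659, -0.0, -0.0]
ft_force: [0.8, 0.1, -1.9]
width: 0.21
```

```bash
python3 lat.py
```

```text
cradle TCP mm [  -0.3 -167.8   75.8] rod yaw err 0.11 pitch up -0.0
force [ 0.81  0.25 -1.86] T [-0.08  0.05 -0.04] t 10.475 w 0.21
(array([-1.604, -0.002,  0.002]), array([-0.001,  0.   ,  0.014]))
top rod X at -75,-37,20: [-0.61 -0.49 -0.32] Z 78.6 slopeZ deg 1.51 tipY -62.1
  core -0.9 -37.0 92.2
  core -3.0 -7.6 92.3
  core -0.4 18.8 92.2
scene rod X at -75,-37,20: [2.16 1.99 1.72] Z 77.6 slopeZ deg -0.05 tipY -62.2
  core 8.3 -32.3 91.4
  core 6.3 -5.4 91.5
  core 7.6 20.9 92.0
```

drive_tool([
  [0.15, 0, 0, 0, 0, 0, 1],
  [0.2, 0, 0, 0, 0, 0, 1],
  [0.2, 0, 0, 0, 0, 0, 1],
  [0.15, 0, 0, 0, 0, 0, 1],
  [0, 0, 0, 0, 0, 0, 1],
])

```text
time_s: 11.2
position: [0.4319, -0.0992, 0.0758]
tool_rot: [0.752, 0.659, -0.0, -0.0]
ft_force: [-0.4, 0.3, -2.3]
width: 0.211
```

```bash
python3 lat.py
```

```text
cradle TCP mm [  -0.3 -125.8   75.8] rod yaw err 0.11 pitch up -0.0
force [-0.48  0.26 -2.3 ] T [-0.16  0.02  0.02] t 11.2 w 0.211
(array([-2.303e+00, -2.000e-03,  1.000e-03]), array([-0.001,  0.   ,  0.013]))
top rod X at -75,-37,20: [ -1.54  -5.33 -11.01] Z 78.4 slopeZ deg 1.83 tipY -62.1
  core -1.2 -37.1 92.2
  core -1.6 -7.9 92.6
  core -0.0 18.8 92.7
scene rod X at -75,-37,20: [ 3.57  8.07 14.81] Z 77.2 slopeZ deg 0.91 tipY -64.7
  core 8.5 -33.1 91.4
  core 4.2 -4.9 91.4
  core 8.1 19.5 91.6
```

drive_tool([
  [0.05, 0, 0, 0, 0, 0, 1],
  [0.05, 0, 0, 0, 0, 0, 1],
  [0.05, 0, 0, 0, 0, 0, 1],
  [0.05, 0, 0, 0, 0, 0, 1],
  [0.05, 0, 0, 0, 0, 0, 1],
  [0.05, 0, 0, 0, 0, 0, 1],
  [0.05, 0, 0, 0, 0, 0, 1],
  [0.05, 0, 0, 0, 0, 0, 1],
  [0.05, 0, 0, 0, 0, 0, 1],
  [0.05, 0, 0, 0, 0, 0, 1],
  [0, 0, 0, 0, 0, 0, 1],
])

```text
time_s: 12.68
position: [0.4359, -0.0698, 0.0758]
tool_rot: [0.752, 0.659, 0.0, -0.0]
ft_force: [0.6, 0.5, -1.2]
width: 0.211
```

```bash
cat > top.py <<'E'
from h import *
cr()
i,d=imaging.get_image('top');Q=frame(CO,CY,cloud('top',d))*1e3
c=(abs(Q[...,0])<9)&(Q[...,2]>82)&(Q[...,2]<102)&(Q[...,1]>-60)&(Q[...,1]<80);print('core ys',np.histogram(Q[c][:,1],bins=np.arange(-60,82,4))[0])
s=(abs(abs(Q[...,0])-17)<5)&(Q[...,2]>98)&(Q[...,1]>30)&(Q[...,1]<70);print('stop y',np.percentile(Q[s][:,1],[5,50,95]).round(1))
E
python3 top.py
```

```text
cradle TCP mm [ -0.3 -96.2  75.8] rod yaw err 0.05 pitch up 0.03
force [ 0.48  0.56 -1.2 ] T [-0.06 -0.02 -0.03] t 12.675 w 0.211
core ys [ 1  0  0  0  0  1  0  7 14 13 15 14 15 13 15 15 14 14 15 15 14 15 14 10
  1  0  0  0  0  0  0  1  1  0  0]
stop y [47.2 49.4 51.6]
```

drive_tool([
  [0.04, 0, 0, 0, 0, 0, 1],
  [0.04, 0, 0, 0, 0, 0, 1],
  [0.04, 0, 0, 0, 0, 0, 1],
  [0.02, 0, 0, 0, 0, 0, 1],
  [0, 0, 0, 0, 0, 0, 1],
])

```text
time_s: 13.35
position: [0.437, -0.0616, 0.0758]
tool_rot: [0.752, 0.659, 0.0, -0.0]
ft_force: [0.8, -0.5, -1.2]
width: 0.215
```

drive_tool([
  [0.02, 0, 0, 0, 0, 0, 1],
  [0.02, 0, 0, 0, 0, 0, 1],
  [0, 0, 0, 0, 0, 0, 1],
])

```text
time_s: 13.72
position: [0.4373, -0.0594, 0.0758]
tool_rot: [0.753, 0.659, 0.0, -0.0]
ft_force: [-0.7, -0.8, -0.9]
width: 0.213
```

```bash
python3 top.py
```

```text
cradle TCP mm [ -0.2 -85.6  75.8] rod yaw err 0.03 pitch up 0.01
force [-0.55 -0.92 -0.92] T [-0.24 -0.02 -0.04] t 13.725 w 0.213
core ys [ 0  0  0  0  0  0  1  1  0  0 11 13 15 13 16 15 14 14 15 15 14 15 13 15
 15 13  5  0  0  0  0  0  0  0  1]
stop y [47.5 49.6 51.5]
```

drive_tool([
  [0.03, 0, 0, 0, 0, 0, 1],
  [0, 0, 0, 0, 0, 0, 1],
  [0, 0, 0, 0, 0, 0, 1],
])

```text
time_s: 14.15
position: [0.4375, -0.0576, 0.0758]
tool_rot: [0.753, 0.659, 0.0, -0.0]
ft_force: [0.3, 0.3, -1.4]
width: 0.211
```

drive_tool([
  [0.025, 0, 0, 0, 0, 0, 1],
  [0, 0, 0, 0, 0, 0, 1],
  [0, 0, 0, 0, 0, 0, 1],
])

```text
time_s: 14.52
position: [0.4377, -0.0566, 0.0758]
tool_rot: [0.753, 0.658, -0.0, 0.0]
ft_force: [-0.6, -4.6, -0.5]
width: 0.21
```

```bash
python3 top.py
```

```text
cradle TCP mm [ -0.3 -82.8  75.8] rod yaw err 0.02 pitch up -0.05
force [ 0.06 -4.62 -0.45] T [-0.81  0.17  0.03] t 14.525 w 0.21
core ys [ 0  0  0  0  0  0  1  0  0  1  3 12 15 13 16 15 14 15 14 15 14 13 15 15
 14 14 16  0  0  0  0  0  0  0  1]
stop y [48.3 50.7 52.6]
```

drive_tool([
  [0.025, 0, 0, 0, 0, 0, 1],
  [0, 0, 0, 0, 0, 0, 1],
  [0, 0, 0, 0, 0, 0, 1],
])

```text
time_s: 14.95
position: [0.4378, -0.0553, 0.0758]
tool_rot: [0.753, 0.658, -0.001, 0.0]
ft_force: [-2.0, -6.0, -0.7]
width: 0.21
```

```bash
python3 top.py
```

```text
cradle TCP mm [ -0.4 -81.5  75.8] rod yaw err 0.01 pitch up -0.08
force [-1.16 -6.19 -0.72] T [-1.19  0.26  0.01] t 14.95 w 0.21
core ys [ 0  0  0  0  0  1  0  0  0  0  1 12 13 13 15 15 14 15 13 15 14 15 14 15
 15 15 13  6  2  0  0  0  0  1  0]
stop y [49.3 51.8 53.8]
```

Measured 6.2 N; I'll add about 1 mm more and hold.

drive_tool([
  [0.018, 0, 0, 0, 0, 0, 1],
  [0, 0, 0, 0, 0, 0, 1],
  [0, 0, 0, 0, 0, 0, 1],
])

```text
time_s: 15.38
position: [0.4379, -0.0547, 0.0758]
tool_rot: [0.753, 0.658, -0.001, 0.001]
ft_force: [-1.7, -7.5, -0.8]
width: 0.21
```

drive_tool([
  [0, 0, 0, 0, 0, 0, 1],
  [0, 0, 0, 0, 0, 0, 1],
  [0, 0, 0, 0, 0, 0, 1],
])

```text
time_s: 15.75
position: [0.4379, -0.0547, 0.0759]
tool_rot: [0.753, 0.658, -0.001, 0.001]
ft_force: [-1.6, -7.7, 0.2]
width: 0.215
```

drive_tool([
  [0, 0, 0, 0, 0, 0, 1],
  [0, 0, 0, 0, 0, 0, 1],
  [0, 0, 0, 0, 0, 0, 1],
])

```text
time_s: 16.12
position: [0.4379, -0.0547, 0.0758]
tool_rot: [0.753, 0.658, -0.001, 0.001]
ft_force: [-1.2, -7.4, 0.2]
width: 0.211
```

```bash
python3 top.py
```

```text
cradle TCP mm [ -0.3 -80.9  75.8] rod yaw err -0.01 pitch up -0.15
force [-0.19 -7.51  0.18] T [-1.51  0.33  0.  ] t 16.125 w 0.211
core ys [ 0  0  0  0  0  1  0  1  0  0  0  9 14 13 14 15 14 13 15 15 14 14 15 15
 15 14 14  6  0  1  0  0  0  1  1]
stop y [50.4 52.2 54.5]
```

drive_tool([
  [-0.03, 0, 0, 0, 0, 0, 1],
  [-0.035, 0, 0, 0, 0, 0, 1],
  [0, 0, 0, 0, 0, 0, 1],
  [0, 0, -0.03, 0, 0, 0, 1],
  [0, 0, -0.03, 0, 0, 0, 1],
  [0, 0, -0.05, 0, 0, 0, 1],
  [0, 0, -0.05, 0, 0, 0, 1],
  [0, 0, 0, 0, 0, 0, 1],
  [0, 0, 0, 0, 0, 0, 1],
])

```text
time_s: 17.3
position: [0.4376, -0.0576, 0.0854]
tool_rot: [0.753, 0.659, 0.0, 0.0]
ft_force: [-0.4, 0.2, -3.5]
width: 0.216
```

```bash
cat >> top.py <<'E'
j,e=imaging.get_image('scene')
s=read_state()['position'];yc=frame(CO,CY,s)[1]*1e3
for n,D in(('top',d),('scene',e)):
    q=frame(CO,CY,cloud(n,D))*1e3;z0=s[2]*1e3
    for nm,a,b in(('shank',5,0),('core',9,1)):
        k=(abs(q[...,0]-frame(CO,CY,s)[0]*1e3)<a)&(abs(q[...,2]-z0)<28)&(q[...,1]-yc>30)&(q[...,1]-yc<200)
        r=q[k];r[:,1]-=yc;r[:,2]-=z0
    print(n,[(int(a),len(w),round(float(np.percentile(w,80)),1)) for a in range(35,200,8) for w in [r[abs(r[:,1]-a)<4][:,2]] if len(w)>2])
E
python3 top.py
```

```text
cradle TCP mm [ -0.2 -83.8  85.4] rod yaw err 0.03 pitch up 0.0
force [-0.45  0.1  -3.53] T [-0.33  0.03  0.02] t 17.3 w 0.216
core ys [ 0  0  0  5  7  8  8  8  7  8 12 13 10 11 14  9  7 10 11  9 12 13  9 11
 12 10  8  8  7  8  7  9  8  8  7]
stop y [40.8 49.3 51.7]
top [(35, 3, 5.3), (43, 18, 4.1), (51, 15, 3.5), (59, 18, 4.6), (67, 25, 11.3), (75, 28, 17.3), (83, 30, 16.9), (91, 28, 17.5), (99, 31, 17.5), (107, 27, 16.7), (115, 31, 16.9), (123, 29, 17.1), (131, 24, 16.9), (139, 18, 5.2), (147, 16, 4.3), (155, 17, 4.0), (163, 17, 3.1), (171, 17, 4.3), (179, 14, 2.9), (187, 8, -0.2)]
scene [(35, 9, 3.2), (43, 10, 2.3), (51, 5, 2.1), (59, 8, 4.4), (67, 5, 12.6), (75, 6, 17.9), (83, 15, 16.6), (91, 10, 14.9), (99, 12, 16.5), (107, 12, 15.1), (115, 11, 16.5), (123, 13, 15.0), (131, 26, 12.9), (139, 12, 2.4), (147, 7, 2.3), (155, 9, 4.7), (163, 11, 3.7), (171, 10, 2.5), (179, 9, 1.6), (187, 4, -0.7)]
```

drive_tool([
  [0, 0, -0.1, 0, 0, 0, 1],
  [0, 0, -0.2, 0, 0, 0, 1],
  [0, 0, -0.3, 0, 0, 0, 1],
  [0, 0, -0.3, 0, 0, 0, 1],
  [0, 0, -0.3, 0, 0, 0, 1],
  [0, 0, -0.2, 0, 0, 0, 1],
  [0, 0, -0.1, 0, 0, 0, 1],
  [0.03, 0.1, 0, 0, 0, 0, 1],
  [0.06, 0.2, 0, 0, 0, 0, 1],
  [0.1, 0.3, 0, 0, 0, 0, 1],
  [0.13, 0.4, 0, 0, 0, -0.1, 1],
  [0.13, 0.4, 0, 0, 0, -0.1, 1],
  [0.13, 0.4, 0, 0, 0, -0.1, 1],
  [0.13, 0.4, 0, 0, 0, -0.1, 1],
  [0.13, 0.4, 0, 0, 0, -0.1, 1],
  [0.13, 0.4, 0, 0, 0, -0.1, 1],
  [0.1, 0.3, 0, 0, 0, -0.1, 1],
  [0.06, 0.2, 0, 0, 0, -0.1, 1],
  [0, 0.1, 0, 0, 0, -0.1, 1],
  [0, 0, 0, 0, 0, 0, 1],
])

```text
time_s: 19.9
position: [0.659, -0.0106, 0.1749]
tool_rot: [0.71, 0.704, -0.0, -0.0]
ft_force: [0.1, -0.7, -4.2]
width: 0.212
```

```bash
python3 -c "
from h import *
cr();s=read_state();print(s['position'],to_go(.6627,-.0176,.175,np.radians(2.8)))"
```

```text
cradle TCP mm [212.9  -7.7 174.9] rod yaw err 7.23 pitch up -0.01
force [ 0.22 -0.7  -4.21] T [-0.35 -0.    0.03] t 19.9 w 0.212
[ 0.65895261 -0.01057919  0.17492912] (array([ 3.74738828e-03, -7.02080549e-03,  7.08763571e-05]), array([-0.117,  0.063, -0.001]), array([-0.005,  0.001, -0.403]))
```

drive_tool([
  [-0.06, 0.03, 0, 0, 0, -0.2, 1],
  [-0.06, 0.03, 0, 0, 0, -0.2, 1],
  [0, 0, 0.2, 0, 0, 0, 1],
  [0, 0, 0.3, 0, 0, 0, 1],
  [0, 0, 0.1, 0, 0, 0, 1],
  [0, 0, 0, 0, 0, 0, 1],
  [0, 0, 0, 0, 0, 0, 1],
])

```text
time_s: 20.78
position: [0.6629, -0.0175, 0.1397]
tool_rot: [0.69, 0.724, 0.0, 0.0]
ft_force: [0.6, -0.8, -4.5]
width: 0.209
```

```bash
cat > st.py <<'E'
from h import *
import sys
s=read_state();print(s['position'],s['ft_force'],s['torque'],s['time_s'],to_go(.6627,-.0176,.0957,np.radians(2.8)))
R=Rotation.from_quat(s['tool_rot']).as_matrix()
I={}
for n in('top','scene'):
    i,d=imaging.get_image(n);I[n]=i;Q=(cloud(n,d)-s['position'])@R*1e3
    for nm,lo,hi in(('neck',38,60),('front',142,175)):
        k=(Q[...,0]>lo)&(Q[...,0]<hi)&(abs(Q[...,1])<9)&(abs(Q[...,2])<9);q=Q[k];print(n,nm,len(q),q.mean(0).round(1))
    k=(Q[...,0]>66)&(Q[...,0]<190)&(abs(Q[...,1])<8)&(Q[...,2]<-12)&(Q[...,2]>-25);print('cores',np.histogram(Q[k][:,0],np.arange(60,196,8))[0])
m=np.hstack([cv2.resize(I['top'][150:260,185:325],(400,400)),cv2.resize(I['scene'][150:290,230:370],(400,400))])
cv2.imwrite('pics/'+sys.argv[1],np.clip(m*1.4,0,255).astype(np.uint8)[:,:,::-1])
E
python3 st.py hang1.png
```

```text
[ 0.66291953 -0.01751883  0.13967282] [ 0.59425745 -0.82616685 -4.48449638] [-0.34672911 -0.00279139  0.03434961] 20.775 (array([-2.19529650e-04, -8.11698285e-05, -4.39728197e-02]), array([-0.001, -0.004,  0.733]), array([ 0.003,  0.   , -0.002]))
top neck 0 [nan nan nan]
top front 69 [157.6  -1.5  -1.9]
cores [ 0  0 16 25 22 26 28 25 21  0  0  0  0  0  0  0]
scene neck 31 [48.5  2.7 -1.9]
scene front 43 [158.3   2.2  -1.4]
cores [ 1  7 15 13 11 15 16 13 14  0  0  0  0  0  0  0]st.py:9: RuntimeWarning: Mean of empty slice.
  k=(Q[...,0]>lo)&(Q[...,0]<hi)&(abs(Q[...,1])<9)&(abs(Q[...,2])<9);q=Q[k];print(n,nm,len(q),q.mean(0).round(1))
  ret = um.true_divide(
```

View pics/hang1.png

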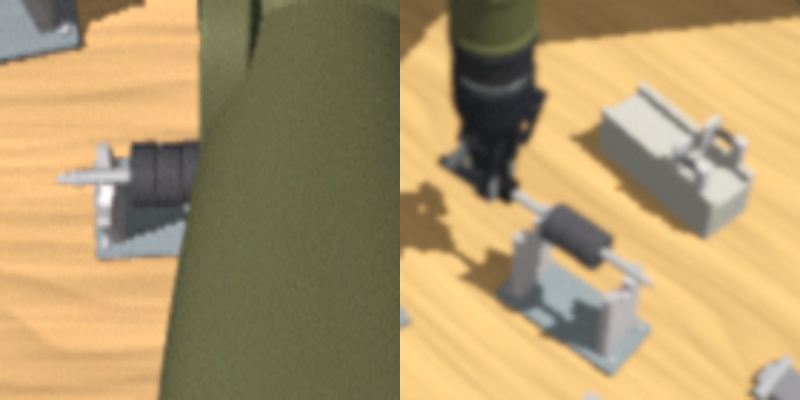

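The picture shows all three cores on the rod against the collar (575,235), right above the notches. I'll lower it.

drive_tool([
  [0, 0, 0.1, 0, 0, 0, 1],
  [0, 0, 0.2, 0, 0, 0, 1],
  [0, 0, 0.15, 0, 0, 0, 1],
  [0, 0, 0.08, 0, 0, 0, 1],
  [0, 0, 0.05, 0, 0, 0, 1],
  [0, 0, 0.03, 0, 0, 0, 1],
  [0, 0, 0, 0, 0, 0, 1],
])

```text
time_s: 21.75
position: [0.6628, -0.0177, 0.1029]
tool_rot: [0.69, 0.724, 0.0, 0.0]
ft_force: [-0.1, 0.7, -3.4]
width: 0.207
```

drive_tool([
  [0, 0, 0.03, 0, 0, 0, 1],
  [0, 0, 0.03, 0, 0, 0, 1],
  [0, 0, 0.02, 0, 0, 0, 1],
  [0, 0, 0, 0, 0, 0, 1],
  [0, 0, 0, 0, 0, 0, 1],
])

```text
time_s: 22.38
position: [0.6627, -0.0176, 0.098]
tool_rot: [0.69, 0.724, 0.0, -0.0]
ft_force: [-0.8, -0.8, -4.2]
width: 0.212
```

```bash
python3 st.py hang2.png 2>/dev/null
```

```text
[ 0.66266501 -0.01760702  0.0980187 ] [-0.79538273 -0.78152596 -4.16260582] [-0.35121024 -0.01430626  0.06101048] 22.375 (array([ 3.49855515e-05,  7.02427484e-06, -2.31870073e-03]), array([0.   , 0.001, 0.039]), array([ 0.   , -0.   , -0.003]))
top neck 0 [nan nan nan]
top front 79 [157.5  -0.7  -2.3]
cores [ 0  0 19 20 27 21 26 25 19  0  0  0  0  0  0  0]
scene neck 38 [49.1 -0.1 -2.3]
scene front 53 [158.9   0.4  -2.2]
cores [ 0 12 13 13 11 15 13 16  9  0  0  0  0  0  0  0]
```

drive_tool([
  [0, 0, 0.02, 0, 0, 0, 1],
  [0, 0, 0.015, 0, 0, 0, 1],
  [0, 0, 0, 0, 0, 0, 1],
  [0, 0, 0, 0, 0, 0, 1],
])

```text
time_s: 22.98
position: [0.6628, -0.0176, 0.0961]
tool_rot: [0.69, 0.724, 0.0, 0.0]
ft_force: [0.2, 0.6, -2.2]
width: 0.21
```

drive_tool([
  [0, 0, 0.012, 0, 0, 0, 1],
  [0, 0, 0, 0, 0, 0, 1],
  [0, 0, 0, 0, 0, 0, 1],
])

```text
time_s: 23.35
position: [0.6629, -0.0176, 0.0958]
tool_rot: [0.69, 0.724, 0.0, 0.0]
ft_force: [-1.7, -0.4, 4.5]
width: 0.21
```

drive_tool([
  [0, 0, -0.01, 0, 0, 0, 1],
  [0, 0, 0, 0, 0, 0, 1],
  [0, 0, 0, 0, 0, 0, 0.7],
  [0, 0, 0, 0, 0, 0, 0.5],
  [0, 0, 0, 0, 0, 0, 0.4],
  [0, 0, 0, 0, 0, 0, 0.4],
  [0, 0, 0, 0, 0, 0, 0.4],
], newtons=20)

```text
time_s: 24.22
position: [0.6627, -0.0176, 0.0958]
tool_rot: [0.69, 0.724, 0.0, -0.0]
ft_force: [0.1, 0.2, -0.2]
width: 0.604
```

drive_tool([
  [0, 0, -0.1, 0, 0, 0, 0.4],
  [0, 0, -0.3, 0, 0, 0, 0.4],
  [0, 0, -0.6, 0, 0, 0, 0.4],
  [0, 0, -0.8, 0, 0, 0, 0.4],
  [0, 0, -0.4, 0, 0, 0, 0.4],
  [-0.5, 0, 0, 0, 0, 0, 0.4],
  [-0.9, 0, 0, 0, 0, 0, 0.4],
  [-0.9, 0, 0, 0, 0, 0, 0.4],
  [-0.9, 0, 0, 0, 0, 0, 0.4],
  [-0.5, 0, 0, 0, 0, 0, 0.4],
  [0, 0, 0, 0, 0, 0, 0.4],
  [0, 0, 0, 0, 0, 0, 0.4],
])

```text
time_s: 25.72
position: [0.6735, -0.2388, 0.2287]
tool_rot: [0.69, 0.724, 0.0, 0.0]
ft_force: [0.0, 0.1, -0.3]
width: 0.6
```

```bash
python3 -c "
from h import *
print(read_state()['ft_force'],read_state()['time_s'])
yaw=np.radians(2.8);o=np.array([.6627,-.0176]);I={}
for n in('top','scene'):
    i,d=imaging.get_image(n);I[n]=i;Q=frame(o,yaw,cloud(n,d))*1e3
    for nm,lo,hi in(('handle',-20,20),('neck',38,60),('front',142,175)):
        k=(Q[...,1]>lo)&(Q[...,1]<hi)&(abs(Q[...,0])<8)&(abs(Q[...,2]-95)<20);q=Q[k];print(n,nm,len(q),np.median(q,0).round(1))
    k=(abs(Q[...,0])<8)&(Q[...,2]>108)&(Q[...,2]<120);print('cores',np.histogram(Q[k][:,1],np.arange(50,160,8))[0],np.median(Q[k][:,2]))
m=np.hstack([cv2.resize(I['top'][150:290,185:325],(400,400)),cv2.resize(I['scene'][150:290,230:370],(400,400))])
cv2.imwrite('pics/final.png',np.clip(m*1.4,0,255).astype(np.uint8)[:,:,::-1])"
```

```text
[ 0.00855953  0.14817285 -0.28798902] 25.725
top handle 115 [1.000e-01 1.200e+00 1.065e+02]
top neck 49 [-1.  47.3 98.2]
top front 76 [ -0.6 156.8  99.4]
cores [ 0  0 10 26 22 27 26 22 26 21  0  0  0] 111.53568344900665
scene handle 55 [  1.    2.2 106.2]
scene neck 35 [ 1.1 50.4 97.7]
scene front 56 [  0.7 159.6  98.5]
cores [ 0  0  5 14 12 15 15 13 17 15  0  0  0] 111.04945766109947
```

View pics/final.png

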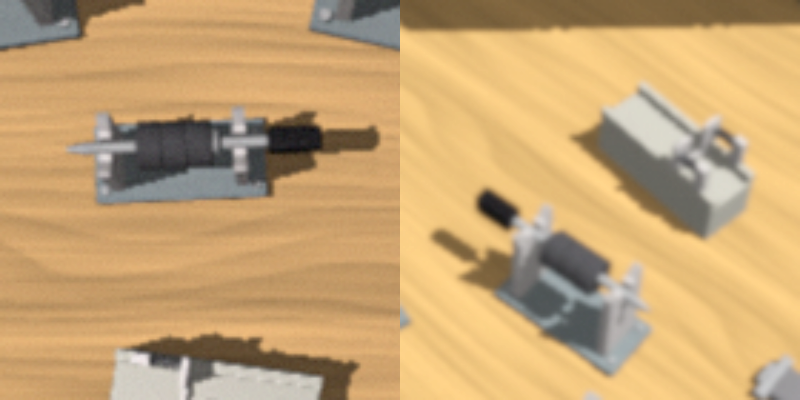

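The spindle lies level in both notches with its three cores between the uprights (175,145). The cradle is empty and the gripper is clear.

```bash
python3 -c "
from h import *
print(job.sign_off())"
```

```text
the job is handed in; nothing more can be done
None
```

The job is done and handed in at about 26 s of the allowed 62 s. I took the spindle from the smallest stand and threaded its rod through all three cores. I pressed the stack against the sprung stop, lifted the cores out together and hung the loaded spindle back in the notches.

- **Press:** the wrist read 7.4–7.7 N along the rod over at least 0.75 s. The highest force I read along the rod was about 7.7 N. Forces are reported only at the end of each move, so short peaks in between would not show.
- **Hang:** the last images show the rod level in both notches and the three cores together against the collar, between the uprights. The cradle is empty, and the gripper is about 0.2 m clear with no load on it. I did not check the plug shell, screwdriver and board with a separate image at the end; the arm's path stayed well above and away from them.
- **Disagreement:** the two cameras differed by about 3–4 mm in x. I set the top camera's offset from where the gripper closed on the handle. Threading then met only small side forces, about 1 N at most.

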